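# Authorise the key and hold the returns box unlocked

### The arm

A 6-joint arm with a two-finger parallel gripper is mounted at the origin on the work surface. World frame = base frame: x ahead of the robot, y to its left, z up, the work surface at z = 0. Lengths are in m, angles in rad, forces in N, time in s.
With the tool pointing down it reaches from about 0.25 to 0.775 m from the base axis. Payload 4 kg.
Tool frame: the origin (TCP) lies at the very end of the fingers, on their centre line; the grasp point (between the pads) lies 19 mm behind it (env.tcp_to_grasp is the distance from the TCP to the grasp point, in m); y points along the fingers, x is the direction in which the jaws open and shut, and the axes are right-handed (so a half turn about y gives the same grasp; the last joint's range is limited). The gripper opens to 85 mm and grips with 20 to 120 N. Pads are 22 mm wide; open, the fingers measure 114 mm over their backs; the gripper's body (76 mm by 85 mm) begins 54 mm behind the grasp point. The pads swing forward as they close: fully open they stand 13 mm farther back than shut.
Start: joints at [1.1, 0.087, 1.371, -0, 1.684, -0.103], TCP at [0.198, 0.513, 0.231] pointing down, gripper open.
Joint ranges: [-3.1, 3.1], [-0.76, 2.03], [0.27, 2.55], [-1.08, 4.22], [0.17, 2.65], [-2.57, 2.57]. Speed limits (rad/s): [2.79, 2.79, 3.14, 3.14, 3.14, 3.14].

### API

Orientations are given as a unit quaternion [x, y, z, w].
In Python, from plant import env gives the robot as it stands.
- The arm moves only by the tool arm_command, never from a script. Its argument "moves" is text: rows parted by semicolons, each of 7 numbers parted by spaces: the shift along the tool's x, y, z in m, then the turn, a rotation vector about the tool's x, y, z in rad, then the finger opening in m, from 0 to 0.0854. A call has 1 to 10 rows; each row is the pose to reach, as a shift and turn from the pose commanded when the call began, along the tool's axes at that moment; what a row does not reach only later rows make up. A row lasts 1/12 s, in which the tool goes at most 41.7 mm and 7.16 degrees, less where a joint would pass 70% of its speed; a pose out of reach is approached as far as the arm can. A call with a gripper value outside its range is refused whole. The fingers move at their own pace and stop on an object; "newtons" is the grip in N (left out, the last holds). Time passes only in rows, so rows that repeat a pose let the fingers close. It gives the time, the measured TCP pose, the force and the opening at its end, in the units of the state.
- env.state(): the state, without advancing time (a new reading comes with each control period).
- env.camera(name): name is "scene" or "side" or "wrist"; returns (picture, depth): 400x640x3 uint8, blue, green, red; 400x640 float32, m along the optical axis (not along the pixel's ray), 0 where there is no reading.
- env.camera_model(name): a dict with "vfov" (degrees; the focal length in pixels is half the picture's height over the tangent of half this angle, whatever the lens; pixels are square), "cx", "cy" (the principal point, pixels), "extrinsics" (4x4, takes a point from camera to world coordinates). Camera axes: x right, y down, z forward; pixel columns grow to the right and rows downward; lengths in m; the calibration is good to about 2 mm. A picture is of the moment at which its call begins: read the wrist's pose just before it. camera_model takes no time and is no camera call; for the wrist camera it gives the pose at the moment of the call.
- env.close_job(): hands the job in, once; it reports no verdict.
The state is a dict: "clock": time; "joints": joint angles; "dq": joint speeds; "tau": joint torques, N m; "tool_pos": TCP position; "orientation": TCP orientation; "contact_force": force on the tool from outside, world axes, zero at the start; "moment": the same for the moment, N m; "width": finger opening in m.
Only numpy, scipy, OpenCV 4.12 (cv2) and the standard library are available. Lean on these libraries where they do the work, as an engineer would, in place of code of your own. Each camera call takes 0.05 s, during which the arm holds its last target. There are 200 camera calls.

### The job

Take the yellow electronic key from the wooden key rack and aim its tip straight down at the round window of the black reader, holding it steady for two seconds about two centimetres above the window without touching the reader. Then push that key fully home in the lock on top of the teal returns box, working it past the sticky pins, turn it a quarter turn clockwise as seen from above until it stops, and finish still gripping the key and holding it turned against its spring. Leave the red key and the other things on the table where they are.

Things in the scene. Friction and masses are not known exactly. Their poses are not given: they have to be found in the camera images.
- key: yellow key, upright, blade down, loose in a rack slot. Origin on its axis at the shoulder (underside of the collar); z up. Yellow head to grip: 24 mm along x, 14 mm along y, 4 to 46 mm above the origin, on a 20 x 12 mm steel collar. Blade below: 12 mm along x, 4 mm along y, 28 mm long, rounded tip. About 60 g. Works either way round (half turn about z). Up to 1 mm off the slot's centre.
- key_tip (a point): the key's tip, 28 mm below its origin on the key's axis
- spare_key: the red key, same form, in the other rack slot; must stay there
- rack: dark wooden key rack, fixed, 60 mm (x) x 130 mm (y) x 45 mm tall; origin under its centre. Two slots at y = +35 and -35 mm, 16 x 7 mm, 34 mm deep, long side along the rack's x; a key's shoulder rests on the top at 45 mm. The yellow key may be in either.
- reader: black reader, fixed, 90 x 90 x 40 mm tall; origin under its centre; a green round window in a white ring on its top
- reader_window (a point): centre of the reader's upward-facing window (32 mm across), 41 mm above the table; z up
- lockbox: teal steel returns box, fixed, 200 mm (x) x 220 mm (y) x 90 mm tall; origin under its centre. The lock is in its top at box x = -50 mm, y = 0; a wire carrying handle, 24 mm high, stands across its top at box x = +75 mm, and a flat dark drop slot is at x = +25 mm.
- keyway (a point): centre of the keyway's mouth on the lock cylinder's steel face (40 mm across, red mark on its +y side), 91 mm above the table; z up; turns with the cylinder. Slot 14.4 mm (x) x 6.4 mm (y), 33 mm deep, 2 mm flare. Sticky spring pins 10 and 18 mm down press the blade's narrow edges: push 5 to 12 N, small twists help. Fully home: key shoulder on the face, key origin at this point.
- cylinder (a joint): turn of the lock cylinder in rad: 0 locked (slot along the box's x), grows clockwise seen from above, stop at 1.57. A spring (0.04 Nm at 0, 0.12 Nm at the stop) turns it back when not held. The blade has play in the slot: the key turns 0.2 to 0.3 rad further than the cylinder.
- stamp: bystander: wooden hand stamp, 26 x 55 mm block with a knob, 56 mm tall; origin under its centre
- stapler: bystander: blue and black stapler, 150 x 36 x 41 mm, length along its x; origin under its centre
- magazines: bystander: stack of magazines, 220 x 160 x 36 mm; origin under its centre
- pen_cup: bystander: blue cup of pencils, 80 mm across, 95 mm tall, pencils up to 170 mm; origin under its centre
- tape: bystander: grey tape dispenser, 130 x 50 x 75 mm, length along its x; origin under its centre
- book: bystander: green hardback lying flat, 194 x 134 x 25 mm; origin under its centre
Mind the look-alikes: they are no part of the job. There is more than one size of the key; the job needs the smaller.

How it is judged:
By the outcome, as a careful person would: the job done as asked, in the order asked, and still so for the second after the job is handed in, while the arm keeps its last pose, push and grip.
It also fails if it takes over 64 s, if anything falls off the work surface, if the arm or the gripper's body presses on something with over 40 N, if the wrist force passes 120 N, or if a joint passes its speed limit or range.

## Working session

There is one attempt and no reset: what is moved stays moved. The work goes in short steps, Python scripts to look and compute and a tool call to move; the robot and the scene stay as the last step left them, time stands still between calls to the robot, and variables do not carry over. Pictures are saved under pics/ and viewed, about 8 in all and at most 12, crops included, and the job is handed in when it is done.

Besides the shell and the picture viewer there is one more tool, called as name(argument=value, ...), one argument or row to a line, values as JSON. arm_command: Moves the arm, as the interface text tells. Its arguments: {"type":"object","properties":{"moves":{"type":"string"},"newtons":{"type":"number"}},"required":["moves"]}

```bash
ls; mkdir -p pics
cat > h.py <<'E'
import numpy as np, cv2
from scipy.spatial.transform import Rotation as R
from plant import env
def K(n):
    m=env.camera_model(n); return m, 200/np.tan(np.radians(m["vfov"])/2)
def pix2plane(n,uv,z,m=None):
    m0,_=K(n); m=m or m0; f=200/np.tan(np.radians(m["vfov"])/2)
    T=np.array(m["extrinsics"]); d=T[:3,:3]@np.array([(uv[0]-m["cx"])/f,(uv[1]-m["cy"])/f,1.])
    o=T[:3,3]; return o+d*(z-o[2])/d[2]
def proj(n,p,m=None):
    m0,_=K(n); m=m or m0; f=200/np.tan(np.radians(m["vfov"])/2)
    T=np.linalg.inv(np.array(m["extrinsics"])); q=T[:3,:3]@np.array(p)+T[:3,3]
    return np.array([m["cx"]+f*q[0]/q[2], m["cy"]+f*q[1]/q[2]])
def shift(target):  # world TCP target -> tool shift
    s=env.state(); Rt=R.from_quat(s["orientation"]); return Rt.inv().apply(np.array(target)-s["tool_pos"])
E
python3 - <<'E'
from h import *
s=env.state();print(s); print(R.from_quat(s["orientation"]).as_matrix().round(3))
ims=[]
for n in ("scene","side","wrist"):
    m=env.camera_model(n);print(n,m)
    im,d=env.camera(n);cv2.imwrite(f"pics/{n}0.png",im);np.save(f"pics/{n}0.npy",d)
E
```

```text
pics
{'clock': 0.0, 'joints': array([ 1.09986352e+00,  8.79848382e-02,  1.37228026e+00,  1.99283372e-05,
        1.68358181e+00, -1.03093115e-01]), 'dq': array([-6.10872999e-04,  8.37002039e-05,  7.48822528e-04,  1.83104471e-05,
       -1.45270924e-04, -1.22410846e-03]), 'tau': array([-2.38904628e-03, -3.51871455e+01, -3.13270533e+01, -6.91011464e-04,
        1.09738068e-02,  1.36407613e-05]), 'tool_pos': array([0.19754846, 0.51276557, 0.23010962]), 'orientation': array([ 0.58338354,  0.39942183, -0.40082862, -0.5826339 ]), 'contact_force': array([-0.02662643,  0.17252828, -0.88550899]), 'moment': array([ 0.00653134, -0.03603474,  0.00939737]), 'width': 0.08540160640498529}
[[ 0.36  -0.001 -0.933]
 [ 0.933 -0.002  0.36 ]
 [-0.002 -1.     0.   ]]
scene {'vfov': 52.10723012374316, 'cx': 321.9958444113995, 'cy': 196.5875262101209, 'extrinsics': array([[-8.08021796e-01,  3.54040826e-01, -4.70909620e-01,
         1.11317159e+00],
       [ 5.89152345e-01,  4.86298861e-01, -6.45300652e-01,
         7.36761517e-01],
       [ 5.40036105e-04, -7.98854499e-01, -6.01524062e-01,
         8.03067626e-01],
       [ 0.00000000e+00,  0.00000000e+00,  0.00000000e+00,
         1.00000000e+00]])}
side {'vfov': 48.52566330946003, 'cx': 315.45467018469355, 'cy': 199.76631855594826, 'extrinsics': array([[ 0.98402273, -0.10818155,  0.1414073 ,  0.36825937],
       [-0.1763573 , -0.48321648,  0.85755462, -1.03664055],
       [-0.02444125, -0.86879145, -0.49457461,  0.67457837],
       [ 0.        ,  0.        ,  0.        ,  1.        ]])}
wrist {'vfov': 66.9539210242591, 'cx': 317.6206947089742, 'cy': 204.0093205748666, 'extrinsics': array([[ 0.35982394,  0.88445713,  0.29708974,  0.12065706],
       [ 0.93301839, -0.3404637 , -0.11645238,  0.54258615],
       [-0.00184887,  0.31909254, -0.94772176,  0.37226074],
       [ 0.        ,  0.        ,  0.        ,  1.        ]])}
```

View pics/scene0.png

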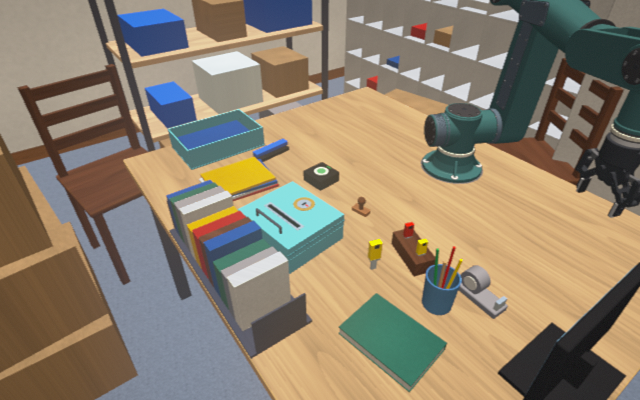

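View pics/side0.png

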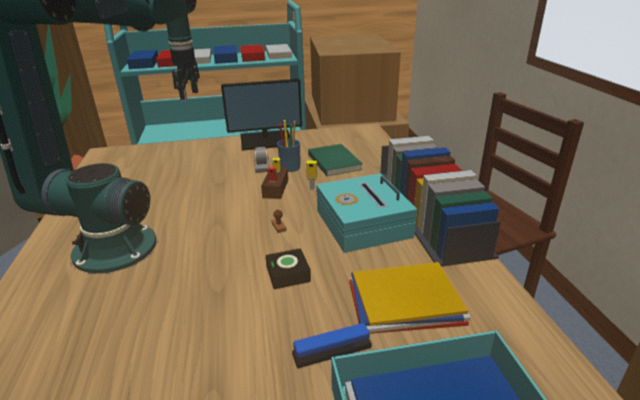

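The scene view shows the rack at about (412,250), with the red key at (409,229) and the small yellow key at (423,245). A larger look-alike yellow key stands at (375,250). The reader window is at (321,171) and the lock at (304,204). The side view agrees: rack at (275,180), lock at (346,199), window at (288,262).

Run:
```python
from h import *
def blobs(n,lo,hi,amin):
    im=cv2.imread(f"pics/{n}0.png");d=np.load(f"pics/{n}0.npy");hsv=cv2.cvtColor(im,cv2.COLOR_BGR2HSV)
    k,l,st,c=cv2.connectedComponentsWithStats(cv2.inRange(hsv,lo,hi))
    for i in range(1,k):
        if st[i,4]>=amin:
            m,f=K(n);z=np.median(d[l==i]);T=m["extrinsics"];u,v=c[i]
            p=T[:3,:3]@(np.array([(u-m["cx"])/f,(v-m["cy"])/f,1])*z)+T[:3,3]
            print(n,st[i],c[i].round(1),p.round(3))
for n in("scene","side"):
    print("yellow");blobs(n,(24,150,120),(34,255,255),20)
    print("red");blobs(n,(0,180,100),(5,255,255),20)
    print("green");blobs(n,(50,120,60),(75,255,255),20)
for n,w,l in(("scene",(321,171),(304,204)),("side",(288,262),(346,199))):
    print(n,pix2plane(n,w,.041).round(3),pix2plane(n,l,.091).round(3))
    # box corners / rack
# box top outline, teal
for n in("scene","side"):
    im=cv2.imread(f"pics/{n}0.png");hsv=cv2.cvtColor(im,cv2.COLOR_BGR2HSV)
    d=np.load(f"pics/{n}0.npy");m,f=K(n);T=m["extrinsics"]
    vv,uu=np.mgrid[:400,:640];P=np.stack([(uu-m["cx"])/f*d,(vv-m["cy"])/f*d,d],-1)@T[:3,:3].T+T[:3,3]
    mk=(cv2.inRange(hsv,(80,60,60),(95,255,255))>0)&(abs(P[...,2]-.09)<.012)&(d>0)&(P[...,0]>.3)&(P[...,0]<.8)&(abs(P[...,1])<.4)
    print(n,mk.sum(),P[mk].mean(0).round(3)); print(cv2.minAreaRect((P[mk][:,:2]*1000).astype(np.float32)))
    mk=(abs(P[...,2]-.045)<.006)&(d>0)&(hsv[...,2]<150)&(P[...,0]>.2)&(P[...,0]<.8)&(abs(P[...,1]-.2)<.25)
    k,l,st,c=cv2.connectedComponentsWithStats(mk.astype(np.uint8))
    for i in range(1,k):
        if st[i,4]>40: print("dark45",n,c[i].round(),P[l==i].mean(0).round(3),cv2.minAreaRect((P[l==i][:,:2]*1000).astype(np.float32)))
```

```text
yellow
scene [ 202  157   72   36 1335] [239.1 174.7] [ 0.666 -0.347  0.037]
scene [188 206  49  24 282] [211.7 217.7] [ 0.87  -0.069  0.138]
scene [369 239  14  21 171] [375.  248.3] [0.567 0.214 0.08 ]
scene [417 239  11  16 120] [421.4 246. ] [0.464 0.276 0.077]
scene [447 259  16  29  66] [454.5 272.8] [0.508 0.407 0.122]
red
scene [414  24  12   7  51] [420.7  26.7] [-1.076 -1.163  0.077]
scene [369  77   8   5  27] [373.3  79. ] [-1.072 -1.569 -0.402]
scene [404 222  10  15 105] [408.2 229.3] [0.443 0.209 0.075]
scene [193 225  23  12  80] [202.8 230.1] [ 0.91  -0.026  0.148]
scene [442 247  13  40  72] [448. 266.] [0.496 0.38  0.114]
green
scene [434 249   5  36  74] [435.6 267.8] [0.52  0.365 0.11 ]
yellow
side [272 158   8   3  20] [275.8 158.9] [0.459 0.267 0.089]
side [306 160  11   5  39] [311.  161.8] [0.562 0.204 0.096]
red
side [241  46  22  15 204] [250.7  51. ] [0.441 1.2   0.247]
side [157  51  14  15 112] [163.6  56. ] [0.034 1.202 0.248]
side [412 164  48  12 298] [434.6 169. ] [ 0.862 -0.028  0.148]
side [268 168   8  12  56] [271.6 173.7] [0.437 0.197 0.072]
sid
[... 1027 characters left out ...]
86 [ 0.663 -0.05   0.089]
((647.7428588867188, 117.30186462402344), (203.57228088378906, 518.2914428710938), 7.6325154304504395)
dark45 side [289. 159.] [0.511 0.352 0.045] ((511.1845703125, 355.3648376464844), (27.20909309387207, 69.3727035522461), 88.08642578125)
dark45 side [275. 179.] [0.447 0.215 0.044] ((447.090087890625, 233.9409637451172), (133.64585876464844, 61.494407653808594), 73.4952621459961)
dark45 side [324. 208.] [0.562 0.005 0.045] ((561.1968383789062, 9.5438232421875), (2.673370838165283, 115.021728515625), 7.55961799621582)
dark45 side [278. 214.] [ 0.433 -0.002  0.046] ((433.39801025390625, -0.9611120223999023), (20.988842010498047, 24.96917724609375), 86.15410614013672)
```

```bash
cat >> h.py <<'E'
def go(p,yaw):  # yaw (deg) of tool x, tool straight down -> row
    s=env.state(); A=R.from_quat(s["orientation"]); a=np.radians(yaw);c,q=np.cos(a),np.sin(a)
    B=R.from_matrix(np.array([[c,0,-q],[q,0,c],[0,-1,0]]))
    print("shift",A.inv().apply(np.array(p)-s["tool_pos"]).round(4),"rot",(A.inv()*B).as_rotvec().round(4),"clock",s["clock"])
E
python3 -c "
from h import *
go((.461,.273,.20),72.8)"
```

```text
shift [-0.1291  0.0306 -0.332 ] rot [-0.0002 -0.0676 -0.0017] clock 0.15
```

arm_command(
  moves="-0.129 0.03 -0.332 0 -0.068 -0.0017 0.06;-0.129 0.03 -0.332 0 -0.068 -0.0017 0.06;-0.129 0.03 -0.332 0 -0.068 -0.0017 0.06;-0.129 0.03 -0.332 0 -0.068 -0.0017 0.06;-0.129 0.03 -0.332 0 -0.068 -0.0017 0.06;-0.129 0.03 -0.332 0 -0.068 -0.0017 0.06;-0.129 0.03 -0.332 0 -0.068 -0.0017 0.06;-0.129 0.03 -0.332 0 -0.068 -0.0017 0.06;-0.129 0.03 -0.332 0 -0.068 -0.0017 0.06;-0.129 0.03 -0.332 0 -0.068 -0.0017 0.06",
)

```text
clock: 0.98
tool_pos: [0.464, 0.2695, 0.1998]
orientation: [0.571, 0.418, -0.418, -0.57]
contact_force: [-0.2, 0.8, 0.7]
width: 0.0599
```

arm_command(
  moves="0 0 0 0 0 0 0.06; 0 0 0 0 0 0 0.06;0 0 0 0 0 0 0.06",
)

```text
clock: 1.23
tool_pos: [0.4603, 0.2744, 0.2014]
orientation: [-0.568, -0.421, 0.42, 0.569]
contact_force: [0.2, 0.1, 0.0]
width: 0.0598
```

Run:
```python
from h import *
m=env.camera_model("wrist");im,d=env.camera("wrist");cv2.imwrite("pics/w1.png",im);np.save("pics/w1.npy",d)
import pickle;pickle.dump(m,open("pics/w1.pkl","wb"))
s=env.state();print(s["tool_pos"],s["width"],s["clock"],R.from_quat(s["orientation"]).as_matrix().round(4))
```

```text
[0.46029876 0.27452733 0.20152797] 0.0599672901587636 1.2833 [[ 2.934e-01  6.000e-04 -9.560e-01]
 [ 9.560e-01  2.100e-03  2.934e-01]
 [ 2.200e-03 -1.000e+00  0.000e+00]]
```

View pics/w1.png

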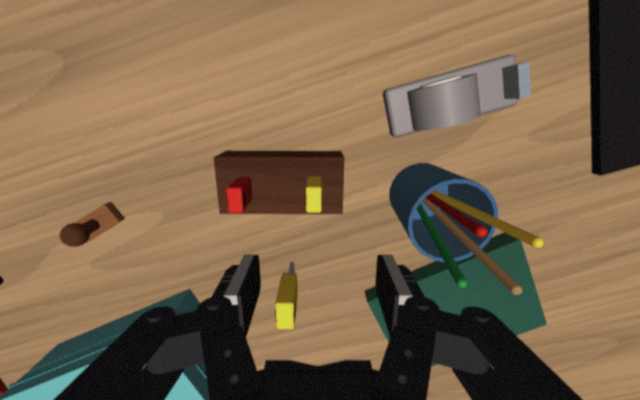

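The wrist view shows the rack from (216,152) to (344,213), red key at (235,197), small yellow key at (314,195) and pen cup at (445,210). The big look-alike key is at (287,305). Next I'll fix the key's top face at z=0.091.

Run:
```python
from h import *
import pickle
m=pickle.load(open("pics/w1.pkl","rb"));im=cv2.imread("pics/w1.png");d=np.load("pics/w1.npy");f=200/np.tan(np.radians(m["vfov"])/2);T=m["extrinsics"]
vv,uu=np.mgrid[:400,:640];P=np.stack([(uu-m["cx"])/f*d,(vv-m["cy"])/f*d,d],-1)@T[:3,:3].T+T[:3,3]
hsv=cv2.cvtColor(im,cv2.COLOR_BGR2HSV);roi=np.zeros_like(d,bool);roi[150:220,210:350]=1
def rect(mk,z,t):
    ys,xs=np.nonzero(mk);q=np.array([pix2plane("wrist",p,z,m)[:2] for p in zip(xs,ys)])*1000
    print(t,mk.sum(),cv2.minAreaRect(q.astype(np.float32)),q.mean(0).round(1),"z",np.median(P[mk][:,2]).round(4))
y=(cv2.inRange(hsv,(22,120,80),(35,255,255))>0)&roi
print(np.percentile(P[y][:,2],[5,25,50,75,95]).round(3)); print(np.bincount(hsv[y][:,2]//16))
rect(y&(P[...,2]>.086),.091,"keytop")
r=((hsv[...,0]<6)&(hsv[...,1]>150)&(hsv[...,2]>70))&roi
rect(r&(P[...,2]>.086),.091,"redtop")
rect(roi&(abs(P[...,2]-.045)<.005)&(hsv[...,2]<110),.045,"racktop")
rect(roi&(abs(P[...,2]-.045)<.005),.045,"racktop2")
```

```text
[0.064 0.089 0.09  0.091 0.092]
[  0   0   0   0   0   0  75   9  35   9  30  18  61 271]
keytop 419 ((457.45257568359375, 271.6079406738281), (13.310270309448242, 23.900516510009766), 72.8532943725586) [457.5 271.6] z 0.0904
redtop 421 ((437.542724609375, 205.46803283691406), (14.913352012634277, 23.23530387878418), 74.14060974121094) [437.4 205.4] z 0.0903Traceback (most recent call last):
  File "<stdin>", line 14, in <module>
  File "<stdin>", line 7, in rect
  File "h.py", line 7, in pix2plane
    m0,_=K(n); m=m or m0; f=200/np.tan(np.radians(m["vfov"])/2)
         ~^^^
  File "h.py", line 5, in K
    m=env.camera_model(n); return m, 200/np.tan(np.radians(m["vfov"])/2)
ValueError: time passes only in moves, steps and waits
```

```bash
sed -i 's/    m0,_=K(n); m=m or m0; f/    m=m or env.camera_model(n); f/' h.py
python3 -c "
from h import *
go((.4575,.2716,.11),73.1);go((.4575,.2716,.055),73.1)"
```

```text
shift [-0.0038  0.0915  0.0018] rot [-0.     -0.0028  0.0022] clock 1.2833
shift [-0.0039  0.1465  0.0018] rot [-0.     -0.0028  0.0022] clock 1.2833
```

arm_command(
  moves="-0.004 0.04 0.002 0 -0.003 0.002 0.045;-0.004 0.07 0.002 0 -0.003 0.002 0.045;-0.004 0.09 0.002 0 -0.003 0.002 0.045;-0.004 0.11 0.002 0 -0.003 0.002 0.045;-0.004 0.13 0.002 0 -0.003 0.002 0.045;-0.004 0.1465 0.002 0 -0.003 0.002 0.045;-0.004 0.1465 0.002 0 -0.003 0.002 0.045;-0.004 0.1465 0.002 0 -0.003 0.002 0.045;-0.004 0.1465 0.002 0 -0.003 0.002 0.045;-0.004 0.1465 0.002 0 -0.003 0.002 0.045",
)

```text
clock: 2.12
tool_pos: [0.4591, 0.2714, 0.0568]
orientation: [0.569, 0.422, -0.42, -0.568]
contact_force: [0.1, -0.5, -0.3]
width: 0.0453
```

Run:
```python
from h import *
go((.4575,.2716,.055),73.1)
s=env.state();print(s["tool_pos"],s["contact_force"],s["width"])
```

```text
shift [-0.0003  0.0018  0.0016] rot [ 0.0027 -0.0011  0.0022] clock 2.1167
[0.45912894 0.27144159 0.05680414] [ 0.12930402 -0.49847674 -0.28838227] 0.04527100496301748
```

arm_command(
  moves="0 0.0015 0.0015 0.0025 0 0.002 0.045;0 0.0015 0.0015 0.0025 0 0.002 0.0;0 0.0015 0.0015 0.0025 0 0.002 0.0;0 0.0015 0.0015 0.0025 0 0.002 0.0;0 0.0015 0.0015 0.0025 0 0.002 0.0;0 0.0015 0.0015 0.0025 0 0.002 0.0;0 0.0015 0.0015 0.0025 0 0.002 0.0",
  newtons=60,
)

```text
clock: 2.7
tool_pos: [0.4571, 0.271, 0.0539]
orientation: [-0.568, -0.42, 0.421, 0.569]
contact_force: [0.1, -0.3, 3.6]
width: 0.0132
```

Run:
```python
from h import *
go((.4575,.2716,.055),73.1)
s=env.state();print(s["tool_pos"],s["contact_force"],s["moment"],s["width"])
```

```text
shift [ 0.0007 -0.0011 -0.0003] rot [-0.0018 -0.0019 -0.0016] clock 2.7
[0.45705883 0.27104375 0.0538617 ] [ 0.0871377  -0.28476793  3.55560782] [-0.03099768  0.07417348  0.02282924] 0.013167828343550389
```

arm_command(
  moves="0 -0.015 0 0 0 0 0;0 -0.03 0 0 0 0 0;0 -0.045 0 0 0 0 0;0 -0.06 0 0 0 0 0;0 -0.09 0 0 0 0 0;0 -0.106 0 0 0 0 0;0 -0.106 0 0 0 0 0;0 -0.106 0 0 0 0 0",
)

```text
clock: 3.37
tool_pos: [0.4574, 0.2712, 0.1598]
orientation: [-0.568, -0.42, 0.421, 0.569]
contact_force: [-0.2, 0.1, -0.7]
width: 0.0138
```

Run:
```python
from h import *
s=env.state();print(s["tool_pos"],s["contact_force"],s["moment"],s["width"])
go((.436,-.206,.17),73.1)
```

```text
[0.45744312 0.27123617 0.15977555] [-0.2405203   0.07143625 -0.71086328] [0.04037568 0.04094634 0.03557   ] 0.013829468512274005
shift [-0.4626 -0.0099 -0.1191] rot [-0.0012 -0.0019 -0.0011] clock 3.3667
```

arm_command(
  moves="-0.03 -0.005 -0.01 0 0 0 0;-0.07 -0.01 -0.02 0 0 0 0;-0.11 -0.01 -0.03 0 0 0 0;-0.15 -0.01 -0.04 0 0 0 0;-0.19 -0.01 -0.05 0 0 0 0;-0.23 -0.01 -0.06 0 0 0 0;-0.27 -0.01 -0.07 0 0 0 0;-0.31 -0.01 -0.08 0 0 0 0;-0.35 -0.01 -0.09 0 0 0 0;-0.385 -0.01 -0.1 0 0 0 0",
)

```text
clock: 4.2
tool_pos: [0.4382, -0.1282, 0.1674]
orientation: [-0.567, -0.418, 0.422, 0.57]
contact_force: [0.9, 0.1, -1.0]
width: 0.0134
```

arm_command(
  moves="-0.03 0 -0.008 0 0 0 0;-0.055 0 -0.014 0 0 0 0;-0.07 0 -0.018 0 0 0 0;-0.077 0 -0.019 0 0 0 0;-0.077 0 -0.019 0 0 0 0;-0.077 0 -0.019 0 0 0 0;-0.077 0 -0.019 0 0 0 0",
)

```text
clock: 4.78
tool_pos: [0.4355, -0.2042, 0.1692]
orientation: [-0.567, -0.42, 0.422, 0.569]
contact_force: [0.1, 0.5, -1.2]
width: 0.0136
```

Run:
```python
from h import *
import pickle
s=env.state();print(s["clock"],s["tool_pos"],s["contact_force"],s["moment"],s["width"])
m=env.camera_model("wrist");im,d=env.camera("wrist");cv2.imwrite("pics/w2.png",im);np.save("pics/w2.npy",d);pickle.dump(m,open("pics/w2.pkl","wb"))
for n in("scene","side"):
    cv2.imwrite(f"pics/{n}2.png",env.camera(n)[0])
```

```text
4.7833 [ 0.43554198 -0.2042306   0.16924346] [ 0.08738421  0.5411951  -1.16723909] [ 0.02074382 -0.03719551  0.01603173] 0.01356756657634252
```

View pics/w2.png

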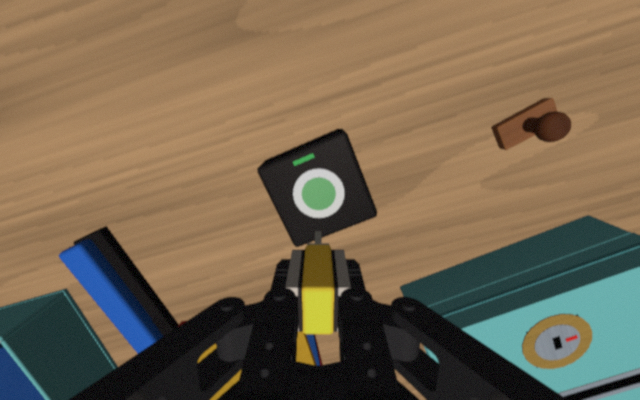

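The wrist view shows the key in the jaws with its blade tip near (318,235), the reader window at (319,193), and the lock face at (557,341) with its red mark to the right.

Run:
```python
from h import *
import pickle
m=pickle.load(open("pics/w2.pkl","rb"));im=cv2.imread("pics/w2.png");d=np.load("pics/w2.npy")
f=200/np.tan(np.radians(m["vfov"])/2);T=m["extrinsics"]
vv,uu=np.mgrid[:400,:640];P=np.stack([(uu-m["cx"])/f*d,(vv-m["cy"])/f*d,d],-1)@T[:3,:3].T+T[:3,3]
hsv=cv2.cvtColor(im,cv2.COLOR_BGR2HSV)
def big(mk):
    k,l,st,c=cv2.connectedComponentsWithStats(mk.astype(np.uint8));i=1+np.argmax(st[1:,4]);return l==i
def rep(mk,z,t):
    c=max(cv2.findContours(mk.astype(np.uint8),0,2)[0],key=cv2.contourArea)
    h=cv2.convexHull(c)[:,0,:]
    q=np.array([pix2plane("wrist",p,z,m)[:2] for p in h])*1000
    e=cv2.fitEllipse(q.astype(np.float32)) if len(q)>5 else None
    print(t,mk.sum(),cv2.fitEllipse(c)[0],"ell",e,"z",np.median(P[mk][:,2]).round(4))
def box(x0,x1,y0,y1):
    b=np.zeros_like(d,bool);b[y0:y1,x0:x1]=1;return b
g=big((cv2.inRange(hsv,(45,60,80),(85,255,255))>0)&box(290,350,165,225));rep(g,.041,"green")
w=big((hsv[...,1]<60)&(hsv[...,2]>150)&box(285,355,160,228));rep(w,.041,"white ring")
b=box(515,600,305,375)
r=(cv2.inRange(hsv,(0,130,120),(8,255,255))>0)&b; r=big(r)
ys,xs=np.nonzero(r);rm=pix2plane("wrist",(xs.mean(),ys.mean()),.091,m)
o=big((cv2.inRange(hsv,(10,80,80),(28,255,255))>0)&b);rep(o,.091,"orange ring")
s_=big((hsv[...,1]<50)&(hsv[...,2]>90)&b);rep(s_,.091,"steel")
k=big((hsv[...,2]<60)&box(540,575,328,356))
ys,xs=np.nonzero(k);q=np.array([pix2plane("wrist",p,.091,m)[:2] for p in zip(xs,ys)])*1000
print("slot",k.sum(),q.mean(0),cv2.minAreaRect(q.astype(np.float32)),"red",rm)
cv2.imwrite("pics/w2k.png",np.hstack([cv2.resize(im[220:340,260:380],None,fx=3.3,fy=3.3,interpolation=cv2.INTER_CUBIC),cv2.resize(im[290:390,505:605],(396,396),interpolation=cv2.INTER_CUBIC)]))
s=env.state();print(proj("wrist",s["tool_pos"]+np.array([0,0,-.037]),m),proj("wrist",s["tool_pos"],m))
```

```text
green 808 (318.2914123535156, 193.3102569580078) ell ((433.5705871582031, -203.23814392089844), (30.117502212524414, 30.319101333618164), 132.44969177246094) z 0.0406
white ring 1158 (318.1752014160156, 192.8327178955078) ell ((433.4474792480469, -203.3052520751953), (47.22016143798828, 47.438053131103516), 75.6225357055664) z 0.0401
orange ring 1552 (556.7359008789062, 340.9185485839844) ell ((615.9847412109375, -33.43131637573242), (60.04741287231445, 60.67698287963867), 147.17425537109375) z 0.0905
steel 1087 (556.959228515625, 341.97808837890625) ell ((616.7125244140625, -33.17514419555664), (39.466976165771484, 39.921913146972656), 105.3523941040039) z 0.0908
slot 67 [616.84062377 -32.99331166] ((616.9408569335938, -33.01994705200195), (12.554183006286621, 5.15535306930542), 7.459000110626221) red [ 0.61535232 -0.0207741   0.091     ]
[317.73916167 237.73602384] [317.69124212 267.14741425]
```

View pics/w2k.png

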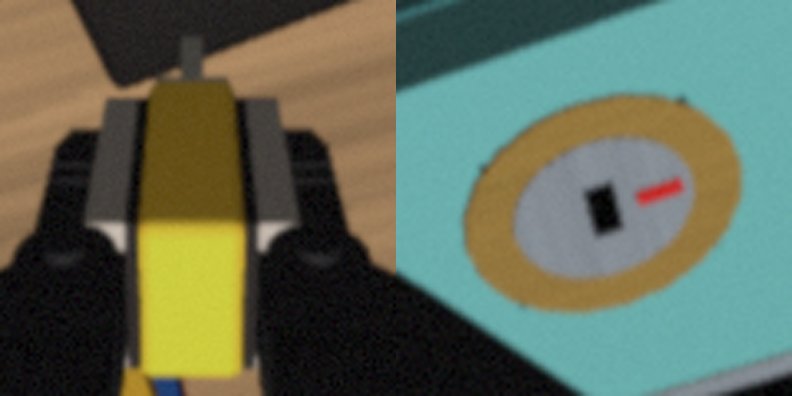

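Crop: the lock slot is dark and upright at crop (603,208), with the red mark on its right. The key head stands symmetric in the jaws, top face at crop rows 222–375 and blade at column 190.

Run:
```python
from h import *
import pickle
m=pickle.load(open("pics/w2.pkl","rb"));s=env.state();A=R.from_quat(s["orientation"]);t=s["tool_pos"]
c=lambda x,y:(260+x/3.3-.5,220+y/3.3-.5)
zo=t[2]-.0089
for nm,p,h in(("top near",c(191,222),.046),("top far",c(191,375),.046),("topL",c(138,375),.046),("topR",c(243,375),.046),("nearL",c(140,222),.046),("nearR",c(243,222),.046),("head bot near",c(190,80),.004),("botL",c(152,85),.004),("botR",c(231,85),.004),("tipL",c(181,40),-.025),("tipR",c(201,40),-.025)):
    print(nm,(A.inv().apply(pix2plane("wrist",p,zo+h,m)-t)*1000).round(1))
go((.4335,-.2033,.041+.02+.028+.0089),73.1)
```

```text
top near [ -0.2 -37.1  12.8]
top far [ -0.2 -37.1 -10. ]
topL [ -7.  -37.1 -10. ]
topR [  6.5 -37.1 -10. ]
nearL [ -6.3 -37.1  12.8]
nearR [  6.2 -37.1  12.8]
head bot near [-0.3  4.9 11.3]
botL [-6.5  4.9 10.4]
botR [ 6.3  4.9 10.4]
tipL [-2.1 33.9  5.6]
tipR [ 1.8 33.9  5.6]
shift [0.0005 0.0721 0.0025] rot [-0.0025 -0.0001 -0.002 ] clock 4.9333
```

arm_command(
  moves="0.0005 0.02 0.0025 -0.0025 0 -0.002 0;0.0005 0.04 0.0025 -0.0025 0 -0.002 0;0.0005 0.055 0.0025 -0.0025 0 -0.002 0;0.0005 0.065 0.0025 -0.0025 0 -0.002 0;0.0005 0.07 0.0025 -0.0025 0 -0.002 0;0.0005 0.0715 0.0025 -0.0025 0 -0.002 0;0.0005 0.0715 0.0025 -0.0025 0 -0.002 0;0.0005 0.0715 0.0025 -0.0025 0 -0.002 0;0.0005 0.0715 0.0025 -0.0025 0 -0.002 0;0.0005 0.0715 0.0025 -0.0025 0 -0.002 0",
)

```text
clock: 5.77
tool_pos: [0.4339, -0.2048, 0.0996]
orientation: [0.569, 0.421, -0.42, -0.568]
contact_force: [-0.6, -0.6, -0.6]
width: 0.0132
```

arm_command(
  moves="0 0 0 0 0 0 0;0 0 0 0 0 0 0;0 0 0 0 0 0 0;0 0 0 0 0 0 0;0 0 0 0 0 0 0;0 0 0 0 0 0 0;0 0 0 0 0 0 0;0 0 0 0 0 0 0;0 0 0 0 0 0 0;0 0 0 0 0 0 0",
)

```text
clock: 6.6
tool_pos: [0.4333, -0.2044, 0.0985]
orientation: [0.568, 0.421, -0.421, -0.568]
contact_force: [0.2, -0.2, -1.1]
width: 0.0129
```

arm_command(
  moves="0 0 0 0 0 0 0;0 0 0 0 0 0 0;0 0 0 0 0 0 0;0 0 0 0 0 0 0;0 0 0 0 0 0 0;0 0 0 0 0 0 0;0 0 0 0 0 0 0;0 0 0 0 0 0 0;0 0 0 0 0 0 0;0 0 0 0 0 0 0",
)

```text
clock: 7.43
tool_pos: [0.4333, -0.2044, 0.0986]
orientation: [0.569, 0.421, -0.421, -0.568]
contact_force: [-0.1, 1.1, -1.1]
width: 0.0134
```

Run:
```python
from h import *
s=env.state();print(s["clock"],s["tool_pos"],s["contact_force"],R.from_quat(s["orientation"]).as_matrix().round(4),s["width"])
a=env.camera("side")[0];b=env.camera("wrist")[0]
p=proj("side",s["tool_pos"]).astype(int);print(p)
c=a[p[1]-60:p[1]+60,p[0]-60:p[0]+60]
cv2.imwrite("pics/r3.png",np.hstack([cv2.resize(c,(400,400),interpolation=cv2.INTER_CUBIC),cv2.resize(b[130:290,240:400],(400,400),interpolation=cv2.INTER_CUBIC)]))
```

```text
7.4333 [ 0.43330522 -0.20440866  0.09857806] [-0.09095291  1.05154968 -1.06685816] [[ 2.925e-01  0.000e+00 -9.563e-01]
 [ 9.563e-01 -3.000e-04  2.925e-01]
 [-2.000e-04 -1.000e+00 -1.000e-04]] 0.013399049032734986
[285 239]
```

View pics/r3.png

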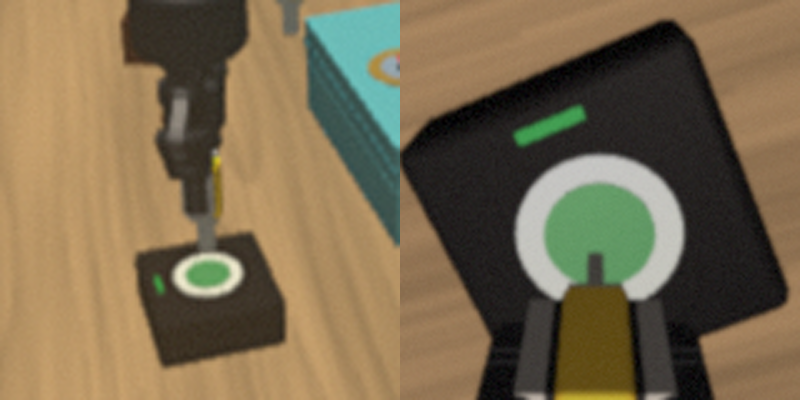

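Left crop: the blade points at the window from above with a visible gap. Right crop: the tip is at crop (595,255), close to the window's line of sight, with no contact force. I'll hold a bit longer, then lift.

arm_command(
  moves="0 0 0 0 0 0 0;0 0 0 0 0 0 0;0 0 0 0 0 0 0;0 0 0 0 0 0 0;0 0 0 0 0 0 0;0 0 0 0 0 0 0;0 0 0 0 0 0 0;0 0 0 0 0 0 0;0 0 0 0 0 0 0;0 0 0 0 0 0 0",
)

```text
clock: 8.37
tool_pos: [0.4333, -0.2044, 0.0986]
orientation: [0.569, 0.421, -0.421, -0.568]
contact_force: [0.8, -0.0, -0.9]
width: 0.0132
```

arm_command(
  moves="0 0 0 0 0 0 0;0 0 0 0 0 0 0;0 0 0 0 0 0 0;0 0 0 0 0 0 0;0 -0.02 0 0 0 0 0;0 -0.05 0 0 0 0 0;0 -0.08 0 0 0 0 0;0 -0.1 0 0 0 0 0;0 -0.1 0 0 0 0 0;0 -0.1 0 0 0 0 0",
)

```text
clock: 9.2
tool_pos: [0.434, -0.2048, 0.1999]
orientation: [0.57, 0.421, -0.42, -0.567]
contact_force: [0.5, -0.2, -0.7]
width: 0.013
```

Run:
```python
from h import *
s=env.state();print(s["tool_pos"],s["contact_force"])
go((.6167,-.0331,.16),97.4)
```

```text
[ 0.433987   -0.20478607  0.19990031] [ 0.49327772 -0.23226816 -0.70170654]
shift [ 0.2177  0.0401 -0.1244] rot [ 0.003  -0.426  -0.0017] clock 9.2
```

arm_command(
  moves="0.02 0 -0.012 0 -0.05 0 0;0.05 0 -0.03 0 -0.1 0 0;0.08 0.005 -0.046 0 -0.17 0 0;0.11 0.01 -0.063 0 -0.23 0 0;0.14 0.015 -0.08 0 -0.3 0 0;0.17 0.02 -0.097 0 -0.36 0 0;0.195 0.03 -0.111 0 -0.4 0 0;0.21 0.037 -0.12 0.002 -0.426 0 0;0.2175 0.04 -0.1245 0.003 -0.426 -0.0015 0;0.2175 0.04 -0.1245 0.003 -0.426 -0.0015 0",
)

```text
clock: 10.03
tool_pos: [0.6152, -0.0313, 0.1546]
orientation: [-0.463, -0.53, 0.533, 0.469]
contact_force: [0.0, 0.3, -0.1]
width: 0.0133
```

arm_command(
  moves="0 0 0 0 0 0 0;0 0 0 0 0 0 0;0 0 0 0 0 0 0;0 0 0 0 0 0 0",
)

```text
clock: 10.37
tool_pos: [0.6157, -0.0339, 0.1595]
orientation: [-0.466, -0.531, 0.531, 0.468]
contact_force: [-0.2, 0.2, -0.9]
width: 0.0131
```

Run:
```python
from h import *
import pickle
s=env.state();print(s["tool_pos"],s["contact_force"])
m=env.camera_model("wrist");im,d=env.camera("wrist");cv2.imwrite("pics/w4.png",im);pickle.dump(m,open("pics/w4.pkl","wb"))
go((.6167,-.0331,.13),97.4)
cv2.imwrite("pics/w4c.png",cv2.resize(im[140:340,220:420],(600,600),interpolation=cv2.INTER_CUBIC))
print(proj("wrist",(.6167,-.0331,.091),m),proj("wrist",s["tool_pos"]+[0,0,-.037],m))
```

```text
[ 0.61565648 -0.03387159  0.1594692 ] [-0.24361655  0.21753789 -0.93253089]
shift [ 0.0005  0.0295 -0.0011] rot [-0.0013 -0.0015  0.0014] clock 10.4167
[318.27466566 220.20779086] [317.45329077 236.48603402]
```

View pics/w4c.png

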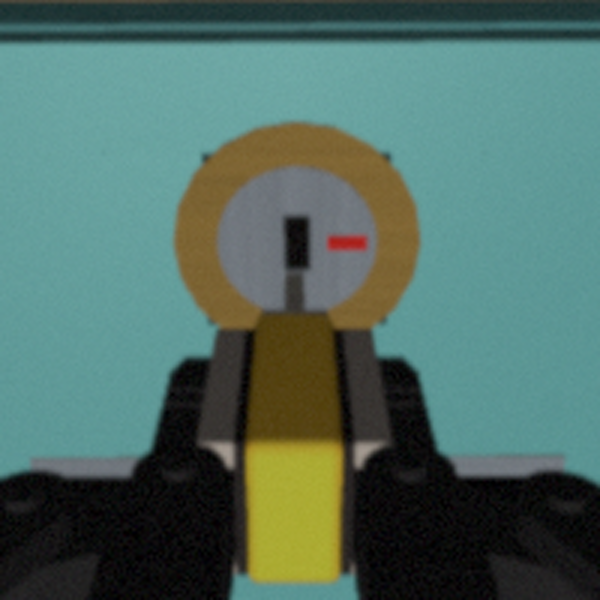

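The slot (crop 297,242) lines up with the blade (crop 294,290) within about 0.5 mm, so I'm going down.

arm_command(
  moves="0.0006 0.01 -0.001 -0.0013 -0.0015 0.0014 0;0.0006 0.02 -0.001 -0.0013 -0.0015 0.0014 0;0.0006 0.025 -0.001 -0.0013 -0.0015 0.0014 0;0.0006 0.028 -0.001 -0.0013 -0.0015 0.0014 0;0.0006 0.03 -0.001 -0.0013 -0.0015 0.0014 0;0.0006 0.032 -0.001 -0.0013 -0.0015 0.0014 0;0.0006 0.034 -0.001 -0.0013 -0.0015 0.0014 0;0.0006 0.036 -0.001 -0.0013 -0.0015 0.0014 0;0.0006 0.036 -0.001 -0.0013 -0.0015 0.0014 0",
)

```text
clock: 11.17
tool_pos: [0.6167, -0.032, 0.1222]
orientation: [-0.466, -0.531, 0.532, 0.467]
contact_force: [-0.2, 0.1, -0.0]
width: 0.0136
```

```bash
cat > st.py <<'E'
from h import *
s=env.state();print(s["clock"],s["tool_pos"].round(4),"F",s["contact_force"].round(2),"M",s["moment"].round(3),"w",s["width"].round(4))
go((.6168,-.033,.0995),97.4)
E
python3 st.py
```

```text
Traceback (most recent call last):
  File "st.py", line 2, in <module>
    s=env.state();print(s["clock"],s["tool_pos"].round(4),"F",s["contact_force"].round(2),"M",s["moment"].round(3),"w",s["width"].round(4))
                                                                                                                       ^^^^^^^^^^^^^^^^
AttributeError: 'float' object has no attribute 'round'
```

arm_command(
  moves="-0.0005 0.002 0 0 0 0 0;-0.0007 0.004 0 0 0 0 0;-0.0007 0.005 0 0 0 0 0;-0.0007 0.006 0 0 0 0 0;-0.0007 0.007 0 0 0 0 0;-0.0007 0.007 0 0 0 0 0",
)

```text
clock: 11.67
tool_pos: [0.6173, -0.0328, 0.1191]
orientation: [0.467, 0.532, -0.531, -0.466]
contact_force: [-3.9, 0.0, 10.5]
width: 0.0134
```

```bash
sed -i 's/s\["width"\].round(4)/round(s["width"],4)/' st.py; python3 st.py
```

```text
11.6667 [ 0.6173 -0.0328  0.1191] F [-3.9   0.02 10.51] M [0.115 0.868 0.03 ] w 0.0134
shift [-0.0002  0.0196  0.0005] rot [ 0.0013  0.0016 -0.0003] clock 11.6667
```

arm_command(
  moves="0 0 0.001 0 0.06 0 0;0 0.0005 0.001 0 -0.06 0 0;0 0.0005 0.001 0 0.06 0 0;0 0.001 0.001 0 -0.06 0 0;0 0.001 0.001 0 0.06 0 0;0 0.001 0.001 0 -0.06 0 0;0 0.001 0.001 0 0 0 0",
  newtons=80,
)

```text
clock: 12.25
tool_pos: [0.6149, -0.0333, 0.1153]
orientation: [-0.465, -0.531, 0.533, 0.466]
contact_force: [-3.9, 0.0, 1.7]
width: 0.0131
```

```bash
python3 st.py
```

```text
12.25 [ 0.6149 -0.0333  0.1153] F [-3.94  0.03  1.73] M [ 0.053  0.644 -0.026] w 0.0131
shift [ 0.      0.0158 -0.002 ] rot [-0.0032  0.0047 -0.0001] clock 12.25
```

arm_command(
  moves="0 0.002 -0.0005 0 0.03 0 0;0 0.004 -0.001 0 0 0 0;0 0.005 -0.001 0 0 0 0;0 0.006 -0.001 0 0.05 0 0;0 0.007 -0.001 0 -0.05 0 0;0 0.007 -0.001 0 0.05 0 0;0 0.007 -0.001 0 0 0 0",
)

```text
clock: 12.83
tool_pos: [0.617, -0.0334, 0.1088]
orientation: [-0.467, -0.531, 0.531, 0.467]
contact_force: [-1.9, -2.5, 2.7]
width: 0.0127
```

```bash
python3 st.py
```

```text
12.8333 [ 0.617  -0.0334  0.1088] F [-1.93 -2.53  2.71] M [-0.356  0.294 -0.054] w 0.0127
shift [0.0004 0.0093 0.0001] rot [-0.0005 -0.0011 -0.0012] clock 12.8333
```

arm_command(
  moves="0.0003 0.002 0 0 0.05 0 0;0.0003 0.003 0 0 -0.05 0 0;0.0003 0.004 0 0 0.05 0 0;0.0003 0.005 0 0 -0.05 0 0;0.0003 0.006 0 0 0.05 0 0;0.0003 0.007 0 0 -0.05 0 0;0.0003 0.008 0 0 0 0 0;0.0003 0.008 0 0 0 0 0",
)

```text
clock: 13.5
tool_pos: [0.617, -0.0327, 0.1001]
orientation: [-0.467, -0.531, 0.531, 0.467]
contact_force: [-0.8, 0.5, 0.2]
width: 0.0132
```

```bash
python3 st.py
```

```text
13.5 [ 0.617  -0.0327  0.1001] F [-0.8   0.49  0.21] M [-0.132  0.004  0.033] w 0.0132
shift [-0.0003  0.0006  0.0003] rot [-0.0004  0.0004 -0.0001] clock 13.5
```

arm_command(
  moves="0 0.001 0 0 0.03 0 0;0 0.002 0 0 -0.03 0 0;0 0.003 0 0 0.03 0 0;0 0.003 0 0 0 0 0;0 0.003 0 0 0 0 0",
)

```text
clock: 13.92
tool_pos: [0.6172, -0.0327, 0.0998]
orientation: [0.466, 0.532, -0.532, -0.465]
contact_force: [-4.8, -0.6, 10.4]
width: 0.0134
```

```bash
python3 st.py
```

```text
13.9167 [ 0.6172 -0.0327  0.0998] F [-4.84 -0.59 10.35] M [-0.067  0.855  0.068] w 0.0134
shift [-0.0002  0.0003  0.0004] rot [ 0.0008  0.0034 -0.0008] clock 13.9167
```

arm_command(
  moves="0 -0.0005 0 0 0.1 0 0;0 -0.001 0 0 0.2 0 0;0 -0.001 0 0 0.3 0 0;0 -0.001 0 0 0.4 0 0;0 -0.001 0 0 0.5 0 0;0 -0.001 0 0 0.6 0 0;0 -0.001 0 0 0.7 0 0;0 -0.001 0 0 0.8 0 0;0 -0.001 0 0 0.9 0 0;0 -0.001 0 0 0.9 0 0",
)

```text
clock: 14.75
tool_pos: [0.6176, -0.032, 0.0999]
orientation: [-0.651, -0.276, 0.275, 0.651]
contact_force: [-2.0, 2.5, 7.5]
width: 0.0133
```

```bash
python3 st.py
```

```text
14.75 [ 0.6176 -0.032   0.0999] F [-2.05  2.48  7.45] M [0.166 0.431 0.004] w 0.0133
shift [-0.0012  0.0004 -0.0001] rot [ 0.0012 -0.9005  0.0012] clock 14.75
```

arm_command(
  moves="0 0 0 0 0.1 0 0;-0.0003 0 0 0 0.2 0 0;-0.0003 0 0 0 0.3 0 0;-0.0003 0 0 0 0.4 0 0;-0.0003 0 0 0 0.5 0 0;-0.0003 0 0 0 0.6 0 0;-0.0003 0 0 0 0.7 0 0;-0.0003 0 0 0 0.8 0 0;-0.0003 0 0 0 0.88 0 0;-0.0003 0 0 0 0.88 0 0",
)

```text
clock: 15.58
tool_pos: [0.6178, -0.0323, 0.0999]
orientation: [-0.706, 0.027, -0.029, 0.707]
contact_force: [-1.8, 1.1, 6.5]
width: 0.0129
```

```bash
python3 st.py
python3 - <<'E'
from h import *
im=env.camera("wrist")[0];a=env.camera("scene")[0];p=proj("scene",env.state()["tool_pos"]).astype(int)
cv2.imwrite("pics/w5.png",np.hstack([cv2.resize(im[150:350,220:420],(400,400),interpolation=cv2.INTER_CUBIC),cv2.resize(a[p[1]-40:p[1]+40,p[0]-40:p[0]+40],(400,400),interpolation=cv2.INTER_CUBIC)]))
E
```

```text
15.5833 [ 0.6178 -0.0323  0.0999] F [-1.81  1.09  6.49] M [0.172 0.192 0.118] w 0.0129
shift [-0.0009  0.0004 -0.0008] rot [ 0.0018 -1.7797  0.0024] clock 15.5833
```

View pics/w5.png

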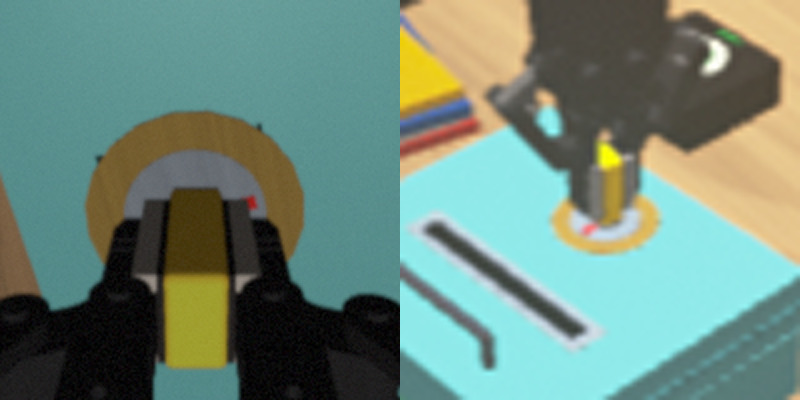

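The wrist crop shows the key home with the collar on the face. The red mark at crop (252,202) has turned with it but lags slightly, so I'll turn a little further and measure it.

arm_command(
  moves="0 0 0 0 0.05 0 0;0 0 0 0 0.1 0 0;0 0 0 0 0.1 0 0;0 0 0 0 0.1 0 0",
)

```text
clock: 16.02
tool_pos: [0.6179, -0.0323, 0.0999]
orientation: [-0.704, 0.061, -0.063, 0.705]
contact_force: [-1.0, 0.0, 5.7]
width: 0.0131
```

```bash
cat > red.py <<'E'
from h import *
C=np.array([.6167,-.0331])
for n in("wrist","scene"):
    m=env.camera_model(n);im=env.camera(n)[0];hsv=cv2.cvtColor(im,cv2.COLOR_BGR2HSV)
    r=((hsv[...,0]<8)|(hsv[...,0]>172))&(hsv[...,1]>90)&(hsv[...,2]>90)
    ys,xs=np.nonzero(r);q=np.array([pix2plane(n,p,.091,m)[:2]-C for p in zip(xs,ys)]);k=np.hypot(*q.T)<.022
    v=q[k];a=np.degrees(np.arctan2(v[:,1].mean(),v[:,0].mean()));print(n,k.sum(),(v.mean(0)*1000).round(1),"angle",a.round(1),"turned",(97.4-a).round(1))
E
python3 st.py; python3 red.py
```

```text
16.0167 [ 0.6179 -0.0323  0.0999] F [-1.04  0.02  5.7 ] M [0.16  0.185 0.137] w 0.0131
shift [-0.0009  0.0004 -0.0009] rot [ 1.8000e-03 -1.8767e+00  2.6000e-03] clock 16.0167
wrist 36 [16.   2.7] angle 9.7 turned 87.7
scene 2 [11.2  2.2] angle 11.0 turned 86.4
```

arm_command(
  moves="0 0 0 0 0.04 0 0;0 0 0 0 0.07 0 0;0 0 0 0 0.07 0 0;0 0 0 0 0.07 0 0",
)

```text
clock: 16.45
tool_pos: [0.6179, -0.0322, 0.0999]
orientation: [-0.701, 0.086, -0.088, 0.702]
contact_force: [-0.6, 0.9, 5.9]
width: 0.0135
```

```bash
python3 st.py; python3 red.py
```

```text
16.45 [ 0.6179 -0.0322  0.0999] F [-0.55  0.89  5.89] M [0.152 0.161 0.457] w 0.0135
shift [-0.0009  0.0003 -0.0011] rot [ 1.800e-03 -1.946e+00  2.900e-03] clock 16.45
wrist 46 [15.5  2.7] angle 10.0 turned 87.4
scene 2 [11.2  2.2] angle 11.0 turned 86.4
```

Torque jumped from 0.14 to 0.46 Nm and the mark stopped moving, so the cylinder is at its stop. I'll ease off slightly and check that it holds.

arm_command(
  moves="0 0 0 0 -0.025 0 0;0 0 0 0 -0.025 0 0;0 0 0 0 -0.025 0 0;0 0 0 0 -0.025 0 0;0 0 0 0 -0.025 0 0;0 0 0 0 -0.025 0 0;0 0 0 0 -0.025 0 0;0 0 0 0 -0.025 0 0;0 0 0 0 -0.025 0 0;0 0 0 0 -0.025 0 0",
)

```text
clock: 17.38
tool_pos: [0.6179, -0.0322, 0.0999]
orientation: [-0.702, 0.077, -0.079, 0.703]
contact_force: [-0.4, 0.9, 6.3]
width: 0.013
```

```bash
python3 st.py; python3 red.py
python3 - <<'E'
from h import *
im=env.camera("wrist")[0];a=env.camera("scene")[0]
cv2.imwrite("pics/w6.png",np.hstack([cv2.resize(im[150:350,220:420],(400,400)),a[130:330,160:500][:,:340].repeat(1,0)]) if 0 else np.hstack([cv2.resize(im[150:350,220:420],(400,400)),cv2.resize(a[130:330,280:480],(400,400))]))
E
```

```text
17.3833 [ 0.6179 -0.0322  0.0999] F [-0.41  0.86  6.34] M [0.198 0.192 0.313] w 0.013
shift [-0.0009  0.0003 -0.0011] rot [ 1.7000e-03 -1.9213e+00  2.9000e-03] clock 17.3833
wrist 42 [15.7  2.8] angle 10.1 turned 87.3
scene 2 [11.2  2.2] angle 11.0 turned 86.4
```

View pics/w6.png

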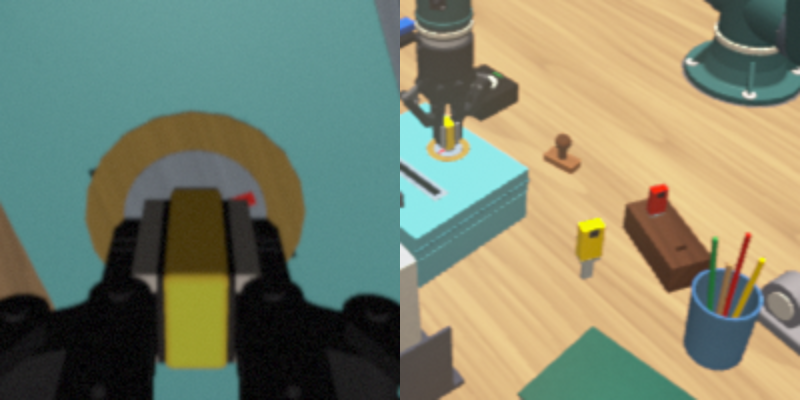

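The key is home and held turned. The red key, stamp and large yellow key are in place, so I'm handing in.

```bash
python3 -c "
from plant import env
print(env.close_job())"
```

```text
the job is handed in; nothing more can be done
None
```

I took the smaller yellow key from the rack and held it about 2 cm above the reader window for just under 3 s without touching the reader. I then worked it past both pins until it was home in the lock, turned it clockwise to the stop, and handed in at about 17.5 s of the 64 s allowed. The job was still gripped, pressed down and held turned when I handed it in.

**Last checks:**
- **Key home:** the fingers stopped at 0.0999 m, which is the height expected with the shoulder on the lock face, with about 6 N pushing down.
- **Turn at its stop:** the turning torque jumped from 0.14 to 0.46 Nm and the lock's red mark stopped moving. I eased off slightly and held at 0.31 Nm.
- **Other things:** the red key, stamp, pen cup and large yellow key looked unmoved in the last picture. The stapler, magazines, tape and book were not checked at the end.

**Disagreements:**
- **Mark angle:** the red mark measured 86–87° of turn rather than 90°. It was partly hidden and I put this down to measuring error.
- **Key play:** the gripper turned 1.92 rad against 1.57 for the cylinder. That 0.35 rad difference is a little more than the stated 0.2–0.3 rad play.

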